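# Snap the locking cap onto the dishwasher-tablet box

## Task

Close and lock the dishwasher-tablet box: first press its raised blue lid down until it lies level on the box, then take the orange snap cap and push it straight down onto the grey stud that now stands up through the hole in the lid, past the click, until the cap sits flat on the lid. Do not let go at the end: finish with the fingers still on the cap, holding it and pressing it firmly (about 10 N) down against the lid. Leave the salt and pepper shakers, the egg timer and the soup tin standing where they are.

Things in the scene. Friction and masses are not known exactly. Their poses are not given: they have to be found in the camera images.
- tablet_box: White square tub with grey trim, 132 x 132 x 60 mm, stuck fast to the worktop. Origin: centre of its underside, on the worktop. z up, +x toward its hinge side (the far side), y along the hinge. The lid's hinge line lies at x = +65 mm, z = 60 mm.
- lid (a joint): Hinge of the flat blue lid, rad: 0 = closed and level (rigid stop), grows as the front edge rises. Stiff: it stays where it is left; about 2 N near the front edge moves it. Lid 130 x 130 x 6 mm with a 32 mm round hole in the middle that passes the stud, and a thumb tab 10 mm long at the front; its top, closed, is 66 mm above the worktop.
- lid_front (a point): Point on the lid's top face, 115 mm from the hinge line, 15 mm inside the front edge, at mid width; moves with the lid. A good place to push the lid down, clear of the stud: with the lid closed it lies 50 mm from the stud's axis, on the box's -x side.
- stud_foot (a point): Point on the axis of the grey stud in the middle of the box, level with the closed lid's top (66 mm above the worktop); box axes. The cap's open rim comes to rest centred here. The stud is 22 mm thick and stands 20 mm above this point, the last 8 mm tapering to 13 mm. Four sprung 10 mm steel balls round it, 8 mm above this point, stick out to 14.7 mm from the axis.
- cap_mid (a point): Centre, half-way up, of the orange ribbed snap cap, 45 mm in diameter, 44 mm high, 35 g, standing open side down on the worktop; z to its closed top. Bore 26 mm deep; a bead at the rim (25 mm opening) rides over the balls in the last 10 mm: the push peaks at about 12 N, drops at the click, then the rim lands hard on the lid, this point 22 mm above stud_foot.
- salt_mid (a point): Middle of a salt shaker, 44 mm wide, 90 mm tall, grey cap; bystander, leave standing.
- pepper_mid (a point): Middle of a pepper shaker, 44 mm wide, 90 mm tall, grey cap; bystander, leave standing.
- timer_mid (a point): Middle of a white kitchen egg timer, 61 mm wide, 58 mm tall; bystander, leave standing.
- tin_mid (a point): Middle of a soup tin, 57 mm wide, 72 mm tall; bystander, leave standing.
Not all that is in view belongs to the job. Of the things that look like the part that bears cap_mid, the largest one is meant.

How it is judged:
On the way, in this order (a step that is already met when the one before it is completed fails the run):
1. the lid has been pressed down level on the box while the cap still stands where it was (value of joint lid below 0.04 rad and distance of cap_mid from where it was at the start of the episode below 0.03 m), for 0.1 s.
2. the cap has clicked over the stud's balls and sits down on the closed lid (value of joint lid below 0.04 rad and horizontal distance between cap_mid and stud_foot below 0.005 m and z of cap_mid in the frame of stud_foot between 0.019 and 0.0245 m and angle between cap_mid's own z axis and vertical below 0.12 rad), for 0.2 s.
At the end, for the whole second after the job is handed in: Lid level (under 0.04 rad); cap clicked on the stud, upright within 0.12 rad, within 5 mm of its axis, its middle 19 to 24.5 mm above the closed lid (22 mm seated); fingers on the cap (over 4 N) and cap pressed on the lid with over 4 N, through the last second (all of step 2 and contact force between snap_cap and lid above 4 N and contact force between the fingers and snap_cap above 4 N); the arm keeps its last pose, push and grip.
It fails at once if the salt shaker is pushed more than 30 mm or knocked over (distance of salt_mid from where it was at the start of the episode above 0.03 m or angle between salt_mid's own z axis and vertical above 0.4 rad).
It fails at once if the pepper shaker is pushed more than 30 mm or knocked over (distance of pepper_mid from where it was at the start of the episode above 0.03 m or angle between pepper_mid's own z axis and vertical above 0.4 rad).
It fails at once if the egg timer is pushed more than 30 mm or knocked over (distance of timer_mid from where it was at the start of the episode above 0.03 m or angle between timer_mid's own z axis and vertical above 0.4 rad).
It fails at once if the soup tin is pushed more than 30 mm or knocked over (distance of tin_mid from where it was at the start of the episode above 0.03 m or angle between tin_mid's own z axis and vertical above 0.4 rad).
It also fails if it takes over 51 s, if anything falls off the work surface, if the arm or the gripper's body presses on something with over 40 N, if the wrist force passes 120 N, or if a joint passes its speed limit or range.

## Robot

A 6-joint arm with a two-finger parallel gripper is mounted at the origin on a cart in front of the work surface, level with it; the furniture and walls round the work are solid. World frame = base frame: x ahead of the robot, y to its left, z up, the work surface at z = 0. Lengths are in m, angles in rad, forces in N, time in s.
With the tool pointing down it reaches from about 0.325 to 0.85 m from the base axis. Payload 15.5 kg.
Tool frame: the origin (TCP) lies between the finger pads; the fingertips stand 25 mm ahead of it and the grasp point (between the pads) lies 6 mm ahead of it; z points along the fingers, y is the direction in which the jaws open and shut (so a half turn about z gives the same grasp; the last joint's range is limited). The gripper opens to 91 mm and grips with 3 to 60 N. Pads are 32 mm wide; open, the fingers measure 118 mm over their backs; the gripper's body (76 mm by 178 mm) begins 60 mm behind the grasp point.
Start: joints at [1.171, 0.494, 1.345, -0, 1.302, -0.096], TCP at [0.187, 0.596, 0.239] pointing down, gripper open.
Joint ranges: [-2.91, 2.91], [-0.82, 2.16], [0.22, 2.67], [-1.22, 4.37], [0.12, 2.79], [-3.08, 3.08]. Speed limits (rad/s): [1.89, 1.89, 2.57, 3.01, 3.01, 3.01].

## Interface

Orientations are given as a 3x3 rotation matrix whose columns are the frame's x, y, z axes.
In Python, from bench import env, read_camera, camera_model, models gives the robot as it stands. The module is installed in compiled form; this text tells all that it offers.
- The arm moves only by the tool move_arm, never from a script. Its argument "plan" is a list of rows, each a list of 7 numbers: the closure in counts, from 0 (fully open) to 255 (shut), then the shift along the tool's x, y, z in mm, then the turn, a rotation vector about the tool's x, y, z in rad. In form: [[jaw, tx, ty, tz, rx, ry, rz], ...]. A call has exactly 10 rows; each row is the pose to reach, as a shift and turn from the pose measured when the call began, along the tool's axes at that moment; what a row does not reach only later rows make up. A row lasts 1/8 s, in which the tool goes at most 62.5 mm and 10.7 degrees, less where a joint would pass 70% of its speed; a pose out of reach is approached as far as the arm can. A call with a gripper value outside its range is refused whole. The fingers move at their own pace and stop on an object; "newtons" is the grip in N (left out, the last holds). Time passes only in rows, so rows that repeat a pose let the fingers close, or fill a call up. It gives the time, the measured TCP pose, the force and the opening at its end, in the units of the state.
- env.get_state(): the state, without advancing time (a new reading comes with each control period).
- read_camera(name): name is "side" or "top" or "wrist"; returns (picture, depth): 420x560x3 uint8, red, green, blue; 420x560 float32, m along the optical axis (not along the pixel's ray), 0 where there is no reading.
- camera_model(name): a dict with "fx", "fy", "cx", "cy" (pixels), "R" (3x3) and "t" (3): a world point X has camera coordinates R X + t; the wrist camera has in their place "tool_from_camera" (4x4, takes a point from camera to tool coordinates, whose origin is the TCP and whose axes are the flange's). Camera axes: x right, y down, z forward; pixel columns grow to the right and rows downward; lengths in m; the calibration is good to about 2 mm. A picture is of the moment at which its call begins: read the wrist's pose just before it. camera_model takes no time and is no camera call.
- env.sign_off(): hands the job in, once; it reports no verdict.
Trained networks look in the newest picture that a camera, given by its name, has taken for a name from the list of things; names that differ only in an ending like _2 or _b are one class to them, and where a whole thing is asked for, a point or a joint stands for the part that bears it (a point fixed in the world has none). Each returns a list of dicts, best first, with "conf" (0 to 1); they miss things now and then, are a little off and sometimes report something else, mostly with a low value. They report only what shows in the picture. A call takes as long as a camera call. They do not tell look-alikes from the thing itself.
- models.boxes_of(camera, target): "at" ([x, y, z] in m, in the coordinates of the camera as it stood for that picture, good to about 4 mm: the middle of the surface that is visible of it).
- models.mark_of(camera, target): "at" ([x, y, z] in m, in the coordinates of the camera as it stood for that picture, good to about 4 mm: a listed point, or the origin of a listed thing).
The state is a dict: "clock": time; "joint_pos": joint angles; "qd": joint speeds; "effort": joint torques, N m; "tcp_pos": TCP position; "tool_rot": TCP orientation; "force": force on the tool from outside, world axes, zero at the start; "wrist_torque": the same for the moment, N m; "width": finger opening in m.
Only numpy, scipy, OpenCV 4.12 (cv2) and the standard library are available. Lean on these libraries where they do the work, as an engineer would, in place of code of your own. Each camera call takes 0.05 s, during which the arm holds its last target. There are 200 camera calls.

## Working session

There is one attempt and no reset: what is moved stays moved. The work goes in short steps, Python scripts to look and compute and a tool call to move; the robot and the scene stay as the last step left them, time stands still between calls to the robot, and variables do not carry over. Pictures are saved under pics/ and viewed, about 8 in all and at most 12, crops included, and the job is handed in when it is done.

Besides the shell and the picture viewer there is one more tool, called after "Request:" in YAML: its name, and indented under it one key for each argument. move_arm: Moves the arm, as the interface text tells. Its arguments: {"type":"object","properties":{"plan":{"type":"array","items":{"type":"array","items":{"type":"number"}}},"newtons":{"type":"number"}},"required":["plan"]}

```bash
mkdir -p pics
cat > h.py <<'E'
import numpy as np, cv2
from bench import env, read_camera, camera_model, models
def w(cam,p,st=None):
    m=camera_model(cam); p=np.array(p,float)
    if cam=="wrist":
        st=st or env.get_state(); q=m["tool_from_camera"]@np.r_[p,1]
        return np.array(st["tool_rot"])@q[:3]+np.array(st["tcp_pos"])
    return np.array(m["R"]).T@(p-np.array(m["t"]))
def px(cam,p):
    m=camera_model(cam); return (round(m["fx"]*p[0]/p[2]+m["cx"]),round(m["fy"]*p[1]/p[2]+m["cy"]))
def tool(X):
    st=env.get_state(); return np.array(st["tool_rot"]).T@(np.array(X)-np.array(st["tcp_pos"]))*1000
def find(cam,n,f="mark_of",lim=3):
    for d in getattr(models,f)(cam,n)[:lim]:
        print(cam,f,n,round(d["conf"],2),np.round(w(cam,d["at"]),4),px(cam,d["at"]))
E
python3 - <<'E'
from h import *
np.set_printoptions(suppress=True)
s=env.get_state();print(s["clock"],s["tcp_pos"],np.round(s["tool_rot"],3).tolist(),s["force"])
ims=[]
for c in ("top","side"):
    p,d=read_camera(c); cv2.imwrite(f"pics/{c}0.png",p[:,:,::-1])
    for n in ("tablet_box","lid_front","stud_foot","cap_mid","salt_mid","pepper_mid","timer_mid","tin_mid"): find(c,n)
    np.savez(f"{c}0.npz",p=p,d=d)
print(env.get_state()["clock"])
E
```

```text
0.0 [0.18683364 0.59606346 0.23834752] [[-0.954, 0.299, -0.0], [0.299, 0.954, -0.001], [0.0, -0.001, -1.0]] [ 0.04414228  1.11511524 -0.02137952]
top mark_of lid_front 0.6 [ 0.6404 -0.0964  0.0429] (359, 195)
top mark_of lid_front 0.59 [0.5082 0.2498 0.0935] (211, 212)
top mark_of stud_foot 0.77 [0.552  0.2353 0.0673] (222, 201)
top mark_of cap_mid 0.86 [ 0.4843 -0.0649  0.0287] (338, 253)
top mark_of cap_mid 0.64 [0.4544 0.1105 0.0143] (265, 254)
top mark_of cap_mid 0.46 [0.4613 0.0457 0.0146] (291, 256)
top mark_of salt_mid 0.84 [0.6035 0.4337 0.0424] (152, 175)
top mark_of pepper_mid 0.94 [0.5014 0.4236 0.0487] (144, 210)
top mark_of pepper_mid 0.51 [ 0.485  -0.0686  0.0299] (340, 253)
top mark_of timer_mid 0.7 [ 0.484  -0.245   0.0299] (413, 266)
top mark_of tin_mid 0.83 [ 0.6393 -0.0939  0.044 ] (358, 195)
side mark_of tablet_box 0.72 [ 0.5493  0.2372 -0.0027] (278, 211)
side mark_of lid_front 0.71 [0.5014 0.2493 0.0906] (263, 186)
side mark_of stud_foot 0.81 [0.5511 0.2376 0.0664] (278, 192)
side mark_of stud_foot 0.51 [0.496  0.4198 0.0411] (244, 184)
side mark_of cap_mid 0.78 [ 0.4843 -0.0737  0.0252] (302, 248)
side mark_of cap_mid 0.59 [0.452  0.1107 0.0201] (265, 225)
side mark_of cap_mid 0.48 [0.4589 0.0424 0.0158] (276, 236)
side mark_of salt_mid 0.53 [0.6041 0.4313 0.0395] (271, 178)
side mark_of salt_mid 0.19 [ 0.6359 -0.0948  0.0392] (354, 236)
side mark_of pepper_mid 0.63 [0.4968 0.4195 0.0418] (245, 184)
side mark_of pepper_mid 0.24 [ 0.4773 -0.249   0.025 ] (331, 281)
side mark_of timer_mid 0.62 [ 0.4788 -0.2499  0.0284] (332, 280)
side mark_of tin_mid 0.95 [ 0.6335 -0.0936  0.0387] (353, 236)
side mark_of tin_mid 0.29 [0.5501 0.2365 0.065 ] (278, 192)
0.9
```

View pics/top0.png

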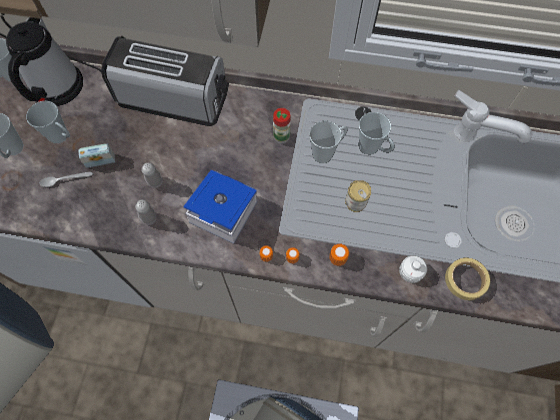

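View pics/side0.png

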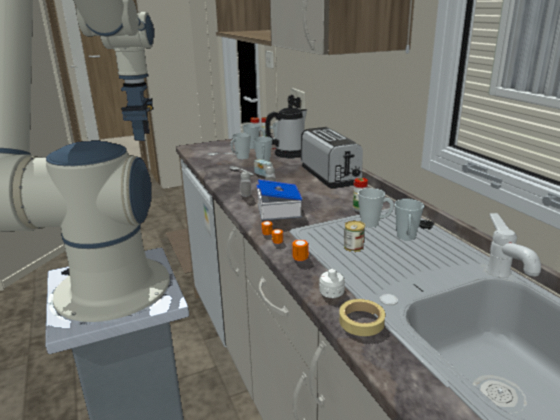

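Top: the box with its raised blue lid is at (220,205), and the large orange cap is at (340,253), clearly bigger than the two decoys at (266,254) and (292,255). The side view agrees: cap (301,250), box (278,200). The networks give stud ≈ (0.551, 0.237) and lid angle ≈ 0.25 rad. The jaw axis already lies along the hinge, so I'll move above lid_front with the fingers shut.

Request:
move_arm:
  plan:
    - [255,-50,-29,0,0,0,0]
    - [255,-100,-58,0,0,0,0]
    - [255,-150,-87,10,0,0,0]
    - [255,-200,-116,25,0,0,0]
    - [255,-250,-145,40,0,0,0]
    - [255,-300,-174,55,0,0,0]
    - [255,-350,-203,70,0,0,0]
    - [255,-405,-235,85,0,0,0]
    - [255,-405,-235,85,0,0,0]
    - [255,-405,-235,85,0,0,0]
  newtons: 30

```text
clock: 2.15
tcp_pos: [0.503, 0.2509, 0.1539]
tool_rot: [[-0.954, 0.3, -0.0], [0.3, 0.954, 0.0], [0.0, -0.0, -1.0]]
force: [-0.5, 1.1, 0.0]
width: 0.0006
```

Request:
move_arm:
  plan:
    - [255,0,0,15,0,0,0]
    - [255,0,0,25,0,0,0]
    - [255,0,0,32,0,0,0]
    - [255,0,0,39,0,0,0]
    - [255,0,0,46,0,0,0]
    - [255,0,0,51,0,0,0]
    - [255,0,0,56,0,0,0]
    - [255,0,0,59,0,0,0]
    - [255,0,0,61,0,0,0]
    - [255,0,0,62,0,0,0]

```text
clock: 3.4
tcp_pos: [0.503, 0.2509, 0.0918]
tool_rot: [[-0.954, 0.3, -0.0], [0.3, 0.954, 0.0], [0.0, -0.0, -1.0]]
force: [0.3, -0.1, 1.5]
width: 0.0003
```

Request:
move_arm:
  plan:
    - [255,0,0,0.5,0,0,0]
    - [255,0,0,1,0,0,0]
    - [255,0,0,1.5,0,0,0]
    - [255,0,0,1.5,0,0,0]
    - [255,0,0,2,0,0,0]
    - [255,0,0,2,0,0,0]
    - [255,0,0,2.5,0,0,0]
    - [255,0,0,2.5,0,0,0]
    - [255,0,0,2.5,0,0,0]
    - [255,0,0,2.5,0,0,0]

```text
clock: 4.65
tcp_pos: [0.5031, 0.251, 0.0907]
tool_rot: [[-0.954, 0.3, 0.001], [0.3, 0.954, 0.0], [-0.0, 0.001, -1.0]]
force: [-7.5, -3.5, 27.3]
width: 0.0005
```

The lid is on its stop (27 N at tip height 66 mm). I'll lift off and check it, plus the stud, with the wrist camera.

Request:
move_arm:
  plan:
    - [255,0,0,-15,0,0,0]
    - [200,0,0,-50,0,0,0]
    - [100,-10,0,-90,0,0,0]
    - [0,-20,0,-130,0,0,0]
    - [0,-30,0,-150,0,0,0]
    - [0,-30,0,-150,0,0,0]
    - [0,-30,0,-150,0,0,0]
    - [0,-30,0,-150,0,0,0]
    - [0,-30,0,-150,0,0,0]
    - [0,-30,0,-150,0,0,0]

```text
clock: 5.9
tcp_pos: [0.5315, 0.2419, 0.2404]
tool_rot: [[-0.954, 0.3, 0.0], [0.3, 0.954, 0.0], [-0.0, 0.0, -1.0]]
force: [-0.4, -0.6, 0.6]
width: 0.0875
```

Run:
```python
from h import *
print(camera_model("wrist"))
p,d=read_camera("wrist"); cv2.imwrite("pics/w1.png",p[:,:,::-1]); np.savez("w1.npz",p=p,d=d)
for n in ("stud_foot","lid_front","tablet_box"): find("wrist",n)
p,d=read_camera("top")
for n in ("stud_foot","lid_front","cap_mid"): find("top",n)
p,d=read_camera("side")
for n in ("stud_foot","lid_front","cap_mid"): find("side",n)
```

```text
{'fx': 304.04703872626885, 'fy': 304.04703872626885, 'cx': 278.7712628314446, 'cy': 208.46877300374697, 'tool_from_camera': array([[-6.55755555e-04, -9.65041099e-01, -2.62097782e-01,
         7.36062266e-02],
       [ 9.99999706e-01, -7.36682359e-04,  2.10506898e-04,
         5.02603469e-04],
       [-3.96230620e-04, -2.62097567e-01,  9.65041299e-01,
        -1.45760336e-01],
       [ 0.00000000e+00,  0.00000000e+00,  0.00000000e+00,
         1.00000000e+00]])}
wrist mark_of stud_foot 0.72 [0.5497 0.2379 0.0665] (280, 213)
wrist mark_of stud_foot 0.24 [0.603  0.4329 0.0451] (454, 201)
wrist mark_of lid_front 0.78 [0.5019 0.2486 0.0702] (276, 169)
wrist mark_of tablet_box 0.98 [0.5531 0.2404 0.0031] (282, 201)
top mark_of cap_mid 0.61 [ 0.6415 -0.093   0.0437] (358, 194)
top mark_of cap_mid 0.57 [0.4607 0.0461 0.0153] (291, 256)
top mark_of cap_mid 0.56 [0.4548 0.1078 0.0168] (266, 254)
side mark_of stud_foot 0.56 [0.5544 0.235  0.0631] (280, 193)
side mark_of lid_front 0.73 [0.4999 0.2531 0.0688] (262, 192)
side mark_of cap_mid 0.9 [ 0.4857 -0.0778  0.0214] (303, 250)
side mark_of cap_mid 0.69 [0.4603 0.0396 0.0185] (277, 235)
side mark_of cap_mid 0.64 [0.4547 0.1077 0.0188] (267, 226)
```

View pics/w1.png

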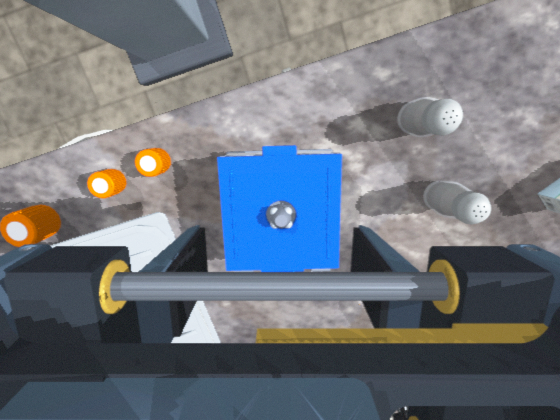

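The lid lies flat and the stud shows through it at (281,214); the large cap is at (28,226) with both decoys beside it. Next I'll fit the stud axis from the depth image.

```bash
cat >> h.py <<'E'
def cloud(cam,d):
    m=camera_model(cam); v,u=np.mgrid[:d.shape[0],:d.shape[1]]
    P=np.stack([(u-m["cx"])*d/m["fx"],(v-m["cy"])*d/m["fy"],d],-1)
    if cam=="wrist":
        st=env.get_state(); T=m["tool_from_camera"]
        return (P@T[:3,:3].T+T[:3,3])@np.array(st["tool_rot"]).T+np.array(st["tcp_pos"])
    return (P-np.array(m["t"]))@np.array(m["R"])
E
python3 - <<'E'
from h import *
z=np.load("w1.npz"); W=cloud("wrist",z["d"]); p=z["p"].astype(int)
ok=z["d"]>0
near=ok&(np.hypot(W[...,0]-.55,W[...,1]-.237)<.03)
blue=(p[...,2]>150)&(p[...,0]<60)&ok
print("lid z",np.percentile(W[blue][:,2],[5,50,95]))
r=cv2.minAreaRect(W[blue&(W[...,2]>.058)&(W[...,2]<.075)][:,:2].astype(np.float32)*1000); print("lid rect",r)
for lo,hi in ((.082,.095),(.076,.095)):
    q=W[near&(W[...,2]>lo)&(W[...,2]<hi)]; print(lo,len(q),q.mean(0),(q.min(0)+q.max(0))/2,np.ptp(q,0), "disc",cv2.minEnclosingCircle(q[:,:2].astype(np.float32)*1000))
# hole by non-blue ring
q=W[near&~blue&(W[...,2]<.1)]; print("hole",cv2.minEnclosingCircle(q[:,:2].astype(np.float32)*1000))
E
```

```text
lid z [0.06510152 0.0664134  0.06768909]
lid rect ((550.64501953125, 238.53407287597656), (129.2894744873047, 145.3550567626953), 74.11701965332031)
0.082 198 [0.55121795 0.23811438 0.08545589] [0.55191204 0.23762361 0.08517403] [0.01676441 0.01651556 0.00626753] disc ((552.0662231445312, 237.69960021972656), 8.745113372802734)
0.076 408 [0.55058128 0.23844959 0.08221663] [0.55196713 0.23823098 0.08220112] [0.02543069 0.02598001 0.01221335] disc ((552.5546875, 237.9182891845703), 14.26845932006836)
hole ((552.8875122070312, 238.47305297851562), 17.851715087890625)
```

Request:
move_arm:
  plan:
    - [0,-8,-50,0,0,0,0]
    - [0,-16,-105,0,0,0,0]
    - [0,-24,-160,0,0,0,0]
    - [0,-34,-215,5,0,0,0]
    - [0,-42,-270,10,0,0,0]
    - [0,-50,-313,20,0,0,0]
    - [0,-50,-313,30,0,0,0]
    - [0,-50,-313,40,0,0,0]
    - [0,-50,-313,40,0,0,0]
    - [0,-50,-313,40,0,0,0]

```text
clock: 7.75
tcp_pos: [0.4857, -0.0708, 0.2007]
tool_rot: [[-0.954, 0.299, 0.001], [0.299, 0.954, 0.0], [-0.001, 0.001, -1.0]]
force: [0.0, 0.1, -0.8]
width: 0.0914
```

Run:
```python
from h import *
p,d=read_camera("wrist"); cv2.imwrite("pics/w2.png",p[:,:,::-1]); np.savez("w2.npz",p=p,d=d)
find("wrist","cap_mid")
W=cloud("wrist",d); q=p.astype(int)
near=(d>0)&(np.hypot(W[...,0]-.485,W[...,1]+.072)<.045)
top=near&(W[...,2]>.038)&(W[...,2]<.06)
P=W[top]; print(len(P),np.median(P[:,2]),cv2.minEnclosingCircle(P[:,:2].astype(np.float32)*1000),(P.min(0)+P.max(0))/2,np.ptp(P,0))
print(tool([.485,-.072,.022]),env.get_state()["tcp_pos"])
```

```text
wrist mark_of cap_mid 0.95 [ 0.4818 -0.0664  0.0189] (281, 190)
wrist mark_of cap_mid 0.69 [0.456  0.1092 0.0151] (434, 117)
wrist mark_of cap_mid 0.66 [0.4681 0.0461 0.015 ] (378, 147)
1398 0.04415253560743895 ((482.52972412109375, -69.30426788330078), 22.270864486694336) [ 0.48246253 -0.06917661  0.04254648] [0.04329709 0.04360855 0.00873332]
[  0.65918781  -1.1953828  178.89364864] [ 0.48576422 -0.07111422  0.20089503]
```

View pics/w2.png

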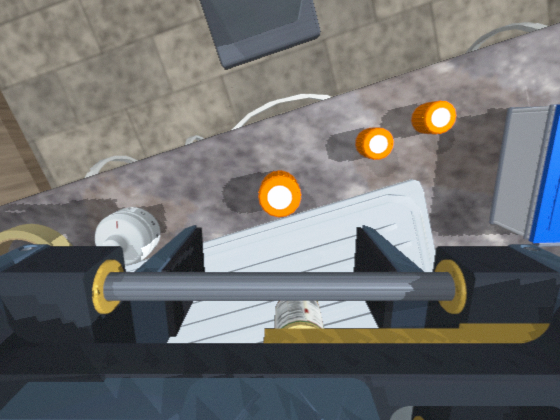

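Cap centre is at (0.4825, −0.0693), 44.5 mm wide, top at 44 mm, seen at (280,195); the fingers straddle it with clear space around. Going down to grasp.

Request:
move_arm:
  plan:
    - [0,4,1,30,0,0,0]
    - [0,4,1,70,0,0,0]
    - [0,4,1,110,0,0,0]
    - [0,4,1,140,0,0,0]
    - [0,4,1,160,0,0,0]
    - [0,4,1,168,0,0,0]
    - [0,4,1,168,0,0,0]
    - [120,4,1,168,0,0,0]
    - [255,4,1,168,0,0,0]
    - [255,4,1,168,0,0,0]
  newtons: 40

```text
clock: 9.1
tcp_pos: [0.4827, -0.069, 0.0333]
tool_rot: [[-0.954, 0.299, 0.002], [0.299, 0.954, 0.0], [-0.002, 0.001, -1.0]]
force: [-0.2, 0.6, -1.4]
width: 0.0639
```

Request:
move_arm:
  plan:
    - [255,0,0,0,0,0,0]
    - [255,0,0,0,0,0,0]
    - [255,0,0,-10,0,0,0]
    - [255,0,0,-30,0,0,0]
    - [255,0,0,-60,0,0,0]
    - [255,0,0,-100,0,0,0]
    - [255,0,0,-140,0,0,0]
    - [255,0,0,-140,0,0,0]
    - [255,0,0,-140,0,0,0]
    - [255,0,0,-140,0,0,0]

```text
clock: 10.35
tcp_pos: [0.4817, -0.0688, 0.1724]
tool_rot: [[-0.954, 0.299, 0.0], [0.299, 0.954, 0.001], [0.0, 0.001, -1.0]]
force: [-0.9, -0.1, -0.2]
width: 0.0435
```

Run:
```python
from h import *
s=env.get_state(); print(s["tcp_pos"],s["width"],s["force"])
p,d=read_camera("wrist"); cv2.imwrite("pics/w3.png",p[:,:,::-1]); np.savez("w3.npz",p=p,d=d)
find("wrist","cap_mid")
W=cloud("wrist",d); t=np.array(s["tcp_pos"])
q=p.astype(int); orange=(q[...,0]>150)&(q[...,2]<80)&(q[...,1]<170)
near=(d>0)&(np.hypot(W[...,0]-t[0],W[...,1]-t[1])<.04)&(W[...,2]>t[2]-.06)&(W[...,2]<t[2]+.05)
# closed top: highest layer between the fingers (white label or orange)
R=np.array(s["tool_rot"]); T=(W-t)@R*1000
m=near&(abs(T[...,1])<21)
P=T[m]; print(len(P),np.percentile(P[:,2],[1,5,25,50]))
h=m&(T[...,2]<np.percentile(P[:,2],5)+5); print("top tool mm",T[h].min(0),T[h].max(0),np.median(T[h],0))
```

```text
[ 0.48172972 -0.06880202  0.17239069] 0.04347801416897383 [-0.88184527 -0.06577506 -0.21754825]
wrist mark_of cap_mid 0.78 [ 0.4801 -0.0679  0.1577] (279, 256)
wrist mark_of cap_mid 0.74 [0.4556 0.1106 0.0136] (448, 120)
wrist mark_of cap_mid 0.57 [0.4672 0.0431 0.0175] (383, 153)
4586 [-12.02069249 -11.55557063 -10.81810098 -10.05748129]
top tool mm [-21.29439713 -20.712484   -12.90149153] [22.30641141 20.94778022 -6.55561516] [  9.70730115   0.14919649 -10.59670011]
```

View pics/w3.png

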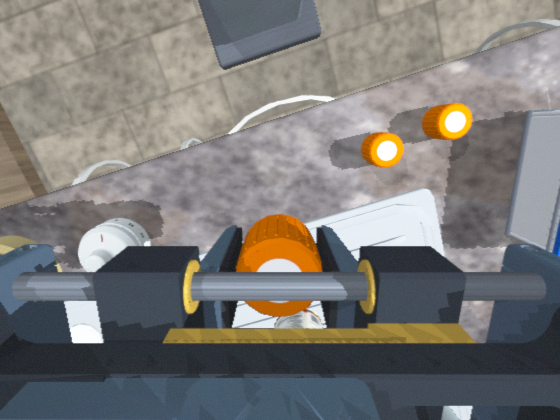

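The cap is held upright and centred, with its top 11 mm above the TCP and its rim 33 mm below. The seated TCP height should therefore be 0.099. Carrying it over the stud.

Request:
move_arm:
  plan:
    - [255,4,50,0,0,0,0]
    - [255,8,100,0,0,0,0]
    - [255,12,150,0,0,0,0]
    - [255,16,200,0,0,0,0]
    - [255,20,250,0,0,0,0]
    - [255,24,300,0,0,0,0]
    - [255,25,313.5,10,0,0,0]
    - [255,25,313.5,25,0,0,0]
    - [255,25,313.5,35,0,0,0]
    - [255,25,313.5,35,0,0,0]
  newtons: 50

```text
clock: 11.7
tcp_pos: [0.5511, 0.2364, 0.1366]
tool_rot: [[-0.954, 0.3, -0.002], [0.3, 0.954, -0.0], [0.002, -0.001, -1.0]]
force: [-0.3, -0.7, -0.4]
width: 0.0433
```

Run:
```python
from h import *
s=env.get_state(); print(s["tcp_pos"],s["width"],s["force"])
p,d=read_camera("wrist"); W=cloud("wrist",d); cv2.imwrite("pics/w4.png",p[:,:,::-1])
b=p.astype(int); blue=(b[...,2]>120)&(b[...,0]<60)&(d>0)
print("lid z",np.percentile(W[blue][:,2],[5,50,95]))
pt=[.5518,.238]
print("to stud, tool mm",tool([*pt,.066]))
p,d=read_camera("side"); cv2.imwrite("pics/s4.png",cv2.resize(p[130:260,200:360,::-1],None,fx=4,fy=4,interpolation=cv2.INTER_CUBIC))
find("side","cap_mid",lim=1); find("side","stud_foot",lim=1)
```

```text
[0.55113533 0.23635135 0.13655874] 0.043325020191628566 [-0.32844151 -0.6902953  -0.35155635]
lid z [0.06554559 0.06674815 0.06802216]
to stud, tool mm [ 0.1634726   1.32004647 71.34155218]
side mark_of cap_mid 0.66 [0.4543 0.1078 0.0171] (266, 227)
side mark_of stud_foot 0.87 [0.5536 0.2368 0.0616] (279, 193)
```

View pics/s4.png

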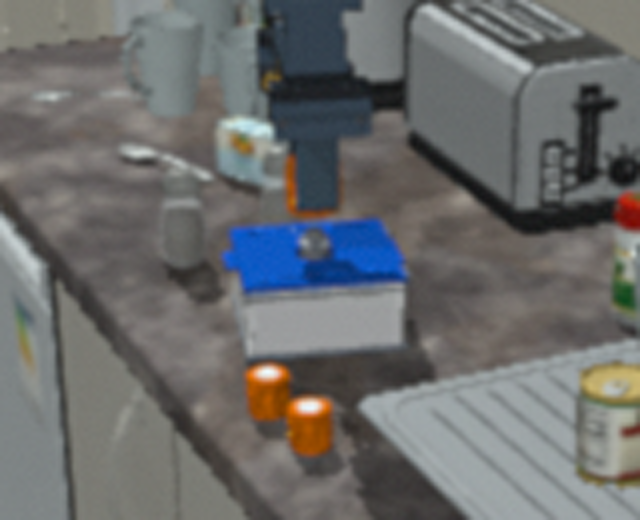

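Side crop: the cap hangs at (315,190) directly above the stud at (315,243), with the lid level. Lowering first onto the stud's taper, to watch the side forces.

Request:
move_arm:
  plan:
    - [255,-0.5,1,0,0,0,0]
    - [255,-0.5,1,5,0,0,0]
    - [255,-0.5,1,10,0,0,0]
    - [255,-0.5,1,14,0,0,0]
    - [255,-0.5,1,17,0,0,0]
    - [255,-0.5,1,20,0,0,0]
    - [255,-0.5,1,22,0,0,0]
    - [255,-0.5,1,24,0,0,0]
    - [255,-0.5,1,25,0,0,0]
    - [255,-0.5,1,25,0,0,0]

```text
clock: 13.15
tcp_pos: [0.5529, 0.2382, 0.1132]
tool_rot: [[-0.954, 0.3, 0.001], [0.3, 0.954, 0.001], [-0.001, 0.001, -1.0]]
force: [0.2, 0.1, -0.8]
width: 0.0434
```

Request:
move_arm:
  plan:
    - [255,0,0,1,0,0,0]
    - [255,0,0,2,0,0,0]
    - [255,0,0,3,0,0,0]
    - [255,0,0,3.5,0,0,0]
    - [255,0,0,4,0,0,0]
    - [255,0,0,4.5,0,0,0]
    - [255,0,0,5,0,0,0]
    - [255,0,0,5,0,0,0]
    - [255,0,0,5,0,0,0]
    - [255,0,0,5,0,0,0]

```text
clock: 14.4
tcp_pos: [0.5533, 0.2382, 0.109]
tool_rot: [[-0.954, 0.3, 0.002], [0.3, 0.954, 0.001], [-0.002, 0.002, -1.0]]
force: [-1.6, -0.9, 12.7]
width: 0.0434
```

12.7 N at 10 mm above the lid, with little side force: the bead is on the balls. Pushing through the click.

Request:
move_arm:
  plan:
    - [255,0,0,1,0,0,0]
    - [255,0,0,2,0,0,0]
    - [255,0,0,3,0,0,0]
    - [255,0,0,4,0,0,0]
    - [255,0,0,5,0,0,0]
    - [255,0,0,6,0,0,0]
    - [255,0,0,7,0,0,0]
    - [255,0,0,8,0,0,0]
    - [255,0,0,8.5,0,0,0]
    - [255,0,0,8.5,0,0,0]
  newtons: 60

```text
clock: 15.65
tcp_pos: [0.5531, 0.2382, 0.1002]
tool_rot: [[-0.954, 0.3, 0.001], [0.3, 0.954, 0.001], [-0.001, 0.001, -1.0]]
force: [-3.6, -1.8, -4.6]
width: 0.0436
```

Request:
move_arm:
  plan:
    - [255,0,0,0.5,0,0,0]
    - [255,0,0,1,0,0,0]
    - [255,0,0,1.2,0,0,0]
    - [255,0,0,1.4,0,0,0]
    - [255,0,0,1.6,0,0,0]
    - [255,0,0,1.6,0,0,0]
    - [255,0,0,1.6,0,0,0]
    - [255,0,0,1.6,0,0,0]
    - [255,0,0,1.6,0,0,0]
    - [255,0,0,1.6,0,0,0]

```text
clock: 16.9
tcp_pos: [0.5532, 0.2383, 0.0993]
tool_rot: [[-0.954, 0.3, 0.002], [0.3, 0.954, 0.001], [-0.002, 0.002, -1.0]]
force: [-5.5, -1.9, 10.4]
width: 0.0433
```

Run:
```python
from h import *
s=env.get_state(); print(s["clock"],s["tcp_pos"],s["force"])
p,d=read_camera("wrist"); W=cloud("wrist",d); cv2.imwrite("pics/w5.png",p[:,:,::-1])
t=np.array(s["tcp_pos"]); T=(W-t)@np.array(s["tool_rot"])*1000
m=(d>0)&(np.hypot(T[...,0],T[...,1])<20)&(T[...,2]<10)&(abs(T[...,1])<20)
print("cap top tool z",np.percentile(T[m][:,2],[5,25,50]),"world z",np.percentile(W[m][:,2],[50,75,95]),"x",T[m][:,0].min(),T[m][:,0].max())
b=p.astype(int); blue=(b[...,2]>120)&(b[...,0]<60)&(d>0)
L=W[blue]; c=np.linalg.lstsq(np.c_[L[:,:2]-t[:2],np.ones(len(L))],L[:,2],rcond=None)[0]; print("lid z",np.median(L[:,2]),"plane",c)
p,d=read_camera("side"); cv2.imwrite("pics/s5.png",cv2.resize(p[130:260,200:360,::-1],None,fx=4,fy=4,interpolation=cv2.INTER_CUBIC))
s=env.get_state(); print(s["force"])
```

```text
16.9 [0.55318497 0.23826041 0.09925669] [-5.4865944  -1.85920079 10.35812338]
cap top tool z [-11.69219804 -11.13376437 -10.75336178] world z [0.11000778 0.11037728 0.11093464] x -19.852956810537865 19.939723262963
lid z 0.06597393910145766 plane [0.00741344 0.00114538 0.06641799]
[-5.74461057 -0.83327424 10.16298912]
```

View pics/w5.png

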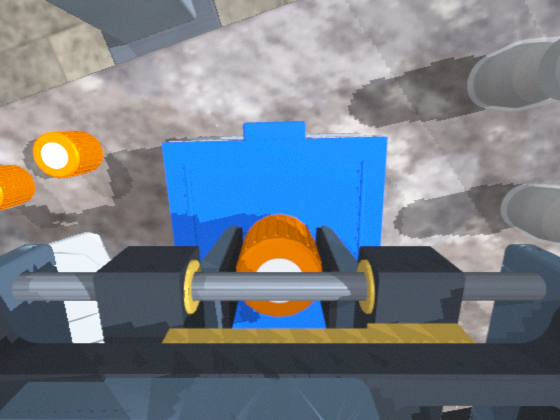

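View pics/s5.png

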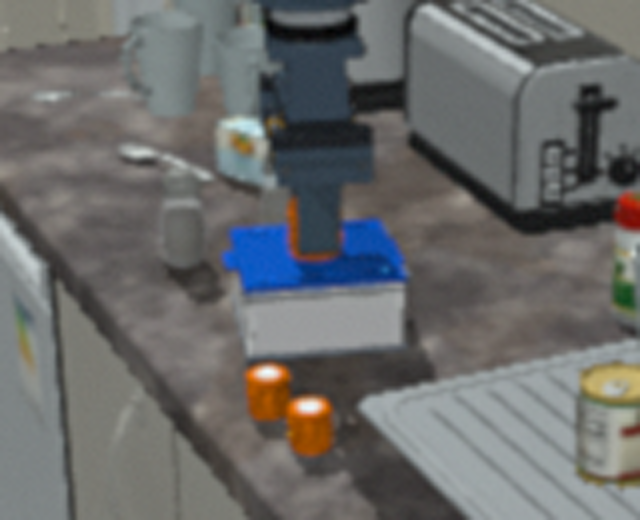

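Cap top is at 0.110 (0.066 + 44 mm), so it is seated; the lid is level and the press is steady at about 10 N. Handing in.

Run:
```python
from h import *
env.sign_off(); s=env.get_state(); print(s["clock"],s["tcp_pos"],s["force"],s["width"])
```

```text
the job is handed in; nothing more can be done
the job is handed in; nothing more can be done
```

The box is closed and locked. I pressed the lid down to its stop with the fingers shut (27 N at lid-top height). Then I gripped the largest orange cap at 60 N and pushed it onto the stud. The push read 12.7 N on the balls, dropped to −4.6 N at the click, then rose to about 10 N as the rim landed on the lid.

Last checks before handing in, at about 17 s:
- **Cap:** its top was 110 mm above the worktop, which is exactly the seated height, and it was upright between the fingers.
- **Lid:** it measured 66 mm high, with under 0.01 rad of tilt.
- **Hold:** the downward push was steady at 10.2–10.4 N with the fingers still gripping. About 5.5 N of side force remained, and I left it.
- **Bystanders:** both shakers and the tin looked undisturbed in the last pictures. The egg timer was last seen standing after I lifted the cap, and the arm did not go near it again.

The stud position estimates differed by a few millimetres (x 0.550–0.554, y 0.235–0.238). I took the middle, and the cap slid on with little side force. Signing off gave no verdict, and the state could not be read afterwards.

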